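# Shift the test-stand gearbox into the green slot

## Robot

A 7-joint arm with a two-finger parallel gripper is mounted at the origin on the work surface. World frame = base frame: x ahead of the robot, y to its left, z up, the work surface at z = 0. Lengths are in m, angles in rad, forces in N, time in s.
With the tool pointing down it reaches from about 0.425 to 0.95 m from the base axis. Payload 4.7 kg.
Tool frame: the origin (TCP) lies on the centre line of the jaws, within the pads' length; the fingertips stand 14 mm ahead of it and the grasp point (between the pads) lies 5 mm behind it; z points along the fingers, y is the direction in which the jaws open and shut (so a half turn about z gives the same grasp; the last joint's range is limited). The gripper opens to 87 mm and grips with 3 to 60 N. Pads are 19 mm wide; open, the fingers measure 117 mm over their backs; the gripper's body (75 mm by 190 mm) begins 51 mm behind the grasp point.
Start: joints at [-1.333, 0.469, -0.049, 1.532, 0.024, 1.141, -0.082], TCP at [0.178, 0.651, 0.237] pointing down, gripper open.
Joint ranges: [-2.59, 2.59], [-0.33, 1.99], [-1.39, 1.29], [0.1, 2.45], [-1.04, 4.18], [0.21, 1.99], [-2.66, 2.66]. Speed limits (rad/s): [2.57, 2.57, 3.14, 3.14, 3.14, 3.14, 3.14].

## Interface

Orientations are given as a 3x3 rotation matrix whose columns are the frame's x, y, z axes.
In Python, from station import robot, viewer gives the robot as it stands.
- The arm moves only by the shell command python3 -m crank 'ROWS' [FORCE]. ROWS is a JSON object of lists of equal length, an entry for each row: "rot": the turn, a rotation vector about the tool's x, y, z in rad, a list of three; "offset": the shift along the tool's x, y, z in m, a list of three; "jaw": the closure, from -1 (fully open) to 1 (shut), so that 0 is half open. A call has 1 to 10 rows; each row shifts and turns the commanded pose from where the row before left it, along the tool's axes as they then stand; what a row does not reach is not made up. A row lasts 1/8 s, in which the tool goes at most 62.5 mm and 10.7 degrees, less where a joint would pass 70% of its speed; a pose out of reach is approached as far as the arm can. A call with a gripper value outside its range is refused whole. The fingers move at their own pace and stop on an object; FORCE is the grip in N (left out, the last holds). Time passes only in rows, so rows that do not move let the fingers close. It gives the time, the measured TCP pose, the force and the opening at its end, in the units of the state.
- robot.sense(): the state, without advancing time (a new reading comes with each control period).
- viewer.camera(name): name is "scene" or "side" or "wrist"; returns a dict with "frame" (400x640x3 uint8, red, green, blue), "intrinsics" (3x3 intrinsics, pixels), "world_to_cam" (4x4, takes a point from world to camera coordinates); the wrist camera has in their place "tool_from_camera" (4x4, takes a point from camera to tool coordinates, whose origin is the TCP and whose axes are the flange's). Camera axes: x right, y down, z forward; pixel columns grow to the right and rows downward; lengths in m; the calibration is good to about 2 mm. The wrist camera is an equidistant fisheye: a pixel r from the principal point sees the ray r / f radians off the axis. A picture is of the moment at which its call begins: read the wrist's pose just before it. There is no depth.
- robot.hand_in(): hands the job in, once; it reports no verdict.
The state is a dict: "time_s": time; "joint_positions": joint angles; "qd": joint speeds; "joint_efforts": joint torques, N m; "ee_pos": TCP position; "ee_rot": TCP orientation; "contact_force": force on the tool from outside, world axes, zero at the start; "wrist_torque": the same for the moment, N m; "gripper_width": finger opening in m.
Only numpy, scipy, OpenCV 4.12 (cv2) and the standard library are available. Lean on these libraries where they do the work, as an engineer would, in place of code of your own. Each camera call takes 0.05 s, during which the arm holds its last target. There are 200 camera calls.

## Task

The gear lever on the drive test stand is parked in the short centre stub of its gate: push its black ball out into the cross channel, across, and fully home to the end of the slot marked by the green tag, without running it into any other tagged slot on the way. Only push it: do not pull the ball up, and leave the things lying around the stand where they are.

Things in the scene. Friction and masses are not known exactly. Their poses are not given: they have to be found in the camera images.
- selector: drive test stand fixed to the bench: blue gear case, 150 mm in its x, 170 mm in y; on top a square aluminium gate plate, 130 mm wide, top at 115 mm height. Black motor on its +y side out to y = 220 mm (top at 104 mm), steel flange on its -y side out to 124 mm. Origin on the bench straight below the gate's middle; x points away from the robot (turned up to 20 degrees), y left, z up
- gate_middle (a point): middle of the gate, on the plate's top face, 115 mm above the bench; axes as the stand's. Channels 15 mm wide, centre lines at the plate: cross channel along y at x = 0; lanes at y = +26 and -26 mm, each with a far slot (to x = +26) and a near slot (to x = -26); a centre stub from the cross channel to x = -26 only, where the lever starts. Corners are rounded
- lever_pivot (a point): pivot of the lever, inside the case, 25 mm above the bench, straight below the gate's middle. The lever leans about it whichever way the channels allow; it changes lanes only along the cross channel (10 mm stem, 2.5 mm play to each side). No springs: it stays where it is left; about 1.5 N at the ball moves it, up to 3 N in the corners
- knob_center (a point): centre of the lever's black ball, 40 mm diameter, 155 mm from the pivot. Height 180 mm upright, 169 mm home in an outer slot. In the stand's frame: starts at y = 0, x = -28 to -42 mm; in the cross channel x = 0 (play 4 mm); in the outer lanes y = +/-43 mm there (play 4 mm); home at x = +/-40, y = +/-41 mm. It can be pulled up along the stem 20 mm against a 6 N spring: it must stay down
- lever_foreaft (a joint): lean of the lever along the stand's x: 0 upright (cross channel), positive away from the robot, about +/-0.26 rad at the ends of the outer slots
- lever_across (a joint): lean of the lever along the stand's y: 0 in the centre, positive to the left (+y), about +/-0.28 rad in the outer lanes
- lever_pull (a joint): how far the ball is pulled up along the stem: 0 down (m), at most 0.020
- tag_green: Green round tag, 22 mm across, 2 mm thick, fixed flat on the gate plate just outside the end of one outer slot, which it marks; origin at the centre of its underside, 115 mm above the bench. Which tag marks which of the four outer slots changes. With the lever fully home in that slot the ball's centre stands straight above the tag's centre, within about 5 mm (play)
- tag_red: Red round tag, 22 mm across, 2 mm thick, fixed flat on the gate plate just outside the end of one outer slot, which it marks; origin at the centre of its underside, 115 mm above the bench. Which tag marks which of the four outer slots changes. With the lever fully home in that slot the ball's centre stands straight above the tag's centre, within about 5 mm (play)
- tag_yellow: Yellow round tag, 22 mm across, 2 mm thick, fixed flat on the gate plate just outside the end of one outer slot, which it marks; origin at the centre of its underside, 115 mm above the bench. Which tag marks which of the four outer slots changes. With the lever fully home in that slot the ball's centre stands straight above the tag's centre, within about 5 mm (play)
- tag_blue: Blue round tag, 22 mm across, 2 mm thick, fixed flat on the gate plate just outside the end of one outer slot, which it marks; origin at the centre of its underside, 115 mm above the bench. Which tag marks which of the four outer slots changes. With the lever fully home in that slot the ball's centre stands straight above the tag's centre, within about 5 mm (play)
- bearing: steel bearing ring, 62 mm across, 16 mm high, lying on the bench near the stand; origin at the centre of its underside
- cap: small open black plastic cup-shaped cap, 56 mm across, 35 mm high, standing on the bench near the stand; origin at the centre of its underside
- screwdriver: screwdriver with green handle, 180 mm long, lying on the bench beside the stand; origin on its underside near the middle
- glue: yellow glue bottle with blue cap, 54 mm across, 105 mm high, standing on the bench behind the stand; origin at the centre of its underside

How it is judged:
By the outcome, as a careful person would: the job done as asked, in the order asked, and still so for the second after the job is handed in, with the robot touching nothing.
It also fails if it takes over 48 s, if anything falls off the work surface, if the arm or the gripper's body presses on something with over 40 N, if the wrist force passes 120 N, or if a joint passes its speed limit or range.

## Working session

There is one attempt and no reset: what is moved stays moved. The work goes in short steps, Python scripts to look and compute and a shell command to move; the robot and the scene stay as the last step left them, time stands still between calls to the robot, and variables do not carry over. Pictures are saved under pics/ and viewed, on a budget of 10 in all, crops included, one or two more only if the job needs it, and the job is handed in when it is done.

```bash
mkdir -p pics
python3 - <<'E'
from station import robot, viewer
import cv2,numpy as np
s=robot.sense(); print(s['time_s'],s['ee_pos'],np.round(s['ee_rot'],3).tolist(),s['gripper_width'])
for n in ['scene','side']:
    c=viewer.camera(n); cv2.imwrite(f'pics/{n}0.png',c['frame'][:,:,::-1]); print(n,c['intrinsics'],np.round(c['world_to_cam'],4).tolist())
E
```

```text
0.0 [0.17780838 0.65054851 0.23550411] [[-0.965, 0.264, -0.0], [0.264, 0.965, -0.002], [-0.0, -0.002, -1.0]] 0.08698689379074045
scene [[442.25903029   0.         329.82099747]
 [  0.         442.25903029 200.28136099]
 [  0.           0.           1.        ]] [[-0.879, 0.4763, 0.0223, 0.5094], [0.2318, 0.4678, -0.8529, -0.0036], [-0.4167, -0.7445, -0.5216, 1.2962], [0.0, 0.0, 0.0, 1.0]]
side [[441.91689711   0.         316.73309618]
 [  0.         441.91689711 198.58238871]
 [  0.           0.           1.        ]] [[-0.919, -0.3941, 0.0092, 0.5445], [-0.3021, 0.689, -0.6588, 0.2493], [0.2534, -0.6082, -0.7522, 0.7257], [0.0, 0.0, 0.0, 1.0]]
```

View pics/scene0.png

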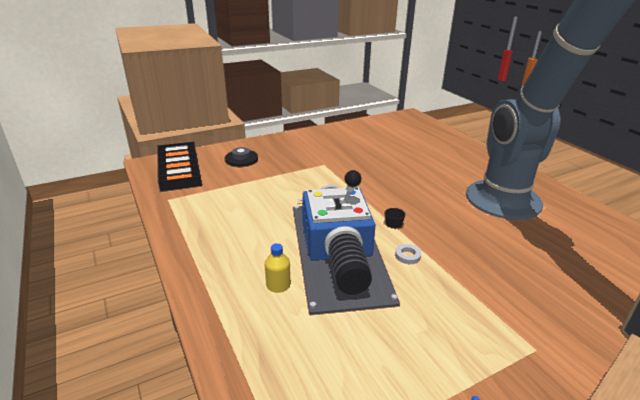

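View pics/side0.png

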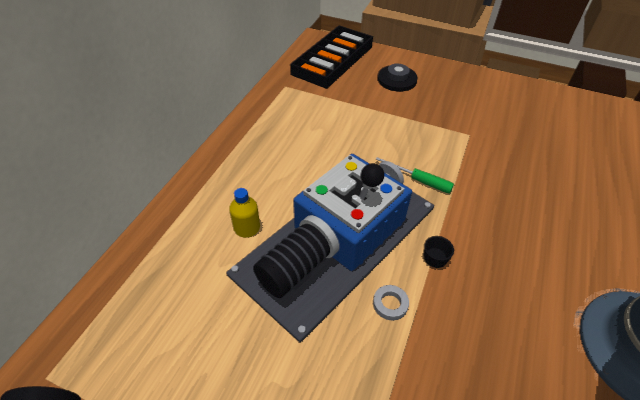

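Both views show the black ball (side 373,175; scene 353,178), red tag (side 357,214) and green tag (side 321,189). The green tag is on the motor side, away from the robot. Next I'll measure the tags and ball.

```bash
cat > h.py <<'E'
import cv2,numpy as np
from station import robot, viewer
def ray(c,uv):
    K=np.array(c['intrinsics']);T=np.array(c['world_to_cam']);R=T[:3,:3]
    d=R.T@np.linalg.solve(K,[*uv,1]);return -R.T@T[:3,3],d
def atz(c,uv,z):
    o,d=ray(c,uv);return o+d*(z-o[2])/d[2]
def tri(l):
    A=0;b=0
    for o,d in l:
        d=d/np.linalg.norm(d);P=np.eye(3)-np.outer(d,d);A=A+P;b=b+P@o
    return np.linalg.solve(A,b)
def blob(c,lo,hi,box):
    h=cv2.cvtColor(c['frame'],cv2.COLOR_RGB2HSV);m=cv2.inRange(h,lo,hi)
    x0,y0,x1,y1=box;k=np.zeros_like(m);k[y0:y1,x0:x1]=m[y0:y1,x0:x1]
    n,l,s,ce=cv2.connectedComponentsWithStats(k);i=1+np.argmax(s[1:,4]);return ce[i],s[i]
E
python3 - <<'E'
from h import *
C={n:viewer.camera(n) for n in ['scene','side']}
B={'scene':dict(green=(310,205,332,220),red=(348,204,370,218),yellow=(310,188,327,200),blue=(340,183,360,200),ball=(342,168,364,187)),
'side':dict(green=(310,180,332,198),red=(345,204,370,224),yellow=(342,160,360,173),blue=(378,180,396,196),ball=(358,160,387,188))}
H=dict(green=((45,100,60),(80,255,255)),red=((0,150,80),(8,255,255)),yellow=((20,150,100),(32,255,255)),blue=((105,150,60),(125,255,255)),ball=((0,0,0),(180,255,45)))
for k in H:
    r=[]
    for n in C:
        try: ce,s=blob(C[n],*H[k],B[n][k])
        except Exception as e: print(n,k,e);continue
        print(n,k,ce.round(1),s,atz(C[n],ce,.117 if k!='ball' else .176).round(4)); r.append(ray(C[n],ce))
    print('tri',k,tri(r).round(4))
a=C['side']['frame'][145:245,280:430];b=C['scene']['frame'][160:260,285:435]
cv2.imwrite('pics/c.png',np.vstack([cv2.resize(x,None,fx=3,fy=3,interpolation=2) for x in(a,b)])[:,:,::-1])
E
```

```text
scene green [322.1 212. ] [318 210   9   5  34] [ 0.5935 -0.0164  0.117 ]
side green [321.2 189.3] [316 185  12  10  90] [ 0.5913 -0.0151  0.117 ]
tri green [ 0.5923 -0.0176  0.1152]
scene red [357.9 209.7] [354 208   9   5  30] [0.5157 0.0114 0.117 ]
side red [356.7 213.6] [351 209  12  10  97] [0.5133 0.0127 0.117 ]
tri red [0.5141 0.0101 0.115 ]
scene yellow [317.4 193.6] [314 192   8   4  27] [ 0.5657 -0.0942  0.117 ]
side yellow [350.8 165.7] [346 162  11   9  74] [ 0.5634 -0.0934  0.117 ]
tri yellow [ 0.5643 -0.0962  0.115 ]
scene blue [352.6 192.1] [351 191   4   3   9] [ 0.4856 -0.0624  0.117 ]
side blue [386. 188.] [381 184  11   9  80] [ 0.4851 -0.0649  0.117 ]
tri blue [ 0.4849 -0.0645  0.1164]
scene ball [352.6 179.5] [345 171  16  16 135] [ 0.5107 -0.0261  0.176 ]
side ball [371.1 175.6] [358 164  26  24 452] [ 0.5069 -0.027   0.176 ]
tri ball [ 0.5077 -0.0303  0.1729]
```

View pics/c.png

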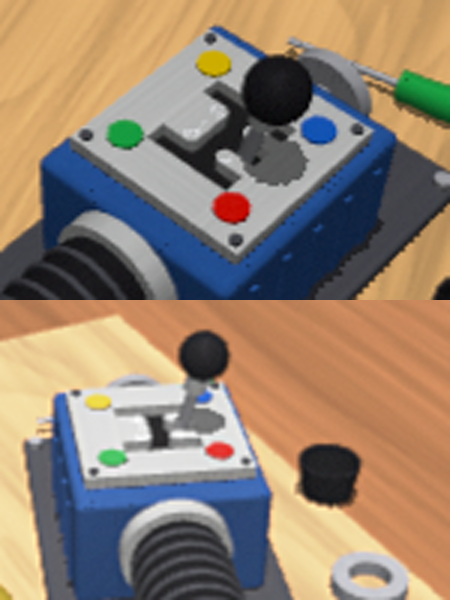

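The four tags form an 82 mm square, which checks out against the stated geometry. The gate middle is at (0.539, -0.041) and the stand yaw is about -20°. In the stand frame the ball is at about (-34, +1) mm and green is the far +y slot. I'll push with closed fingers, with tool y along stand +y and tool x along stand -x.

```bash
cat > w.py <<'E'
from h import *
c=np.array([.539,-.041]);a=np.deg2rad(-20.);X=np.array([np.cos(a),np.sin(a)]);Y=np.array([-X[1],X[0]])
def st():
    s=robot.sense();p=np.array(s['ee_pos']);R=np.array(s['ee_rot']);f=np.array(s['contact_force'])
    print('t',s['time_s'],'stand xyz mm',(1e3*np.array([(p[:2]-c)@X,(p[:2]-c)@Y,p[2]])).round(1),'yaw of y',np.degrees(np.arctan2(-R[0,1],R[1,1])).round(2),'z',R[:,2].round(3),'F stand',[round(float(v),1) for v in (f[:2]@X,f[:2]@Y,f[2])],'w',round(s['gripper_width'],4))
if __name__=='__main__': st()
E
python3 -m crank '{"rot":[[0,0,0.082],[0,0,0],[0,0,0],[0,0,0],[0,0,0],[0,0,0],[0,0,0],[0,0,0],[0,0,0],[0,0,0]],"offset":[[0,0,0],[-0.0436,-0.0314,0],[-0.0436,-0.0314,0],[-0.0436,-0.0314,0],[-0.0436,-0.0314,0],[-0.0436,-0.0314,0],[-0.0436,-0.0314,0],[-0.0436,-0.0314,0],[-0.0436,-0.0314,0],[-0.0436,-0.0314,0]],"jaw":[1,1,1,1,1,1,1,1,1,1]}' 20; python3 w.py
```

```text
time_s: 1.45
ee_pos: [0.4508, 0.2499, 0.2367]
ee_rot: [[-0.94, 0.342, 0.0], [0.342, 0.94, 0.0], [-0.0, 0.0, -1.0]]
contact_force: [0.4, -0.2, -0.5]
gripper_width: 0.0019
t 1.45 stand xyz mm [-182.3  243.2  236.7] yaw of y -19.98 z [ 0.  0. -1.] F stand [0.5, -0.0, -0.5] w 0.0019
```

```bash
python3 -m crank '{"rot":[[0,0,0],[0,0,0],[0,0,0],[0,0,0],[0,0,0],[0,0,0],[0,0,0],[0,0,0],[0,0,0],[0,0,0]],"offset":[[-0.016,-0.0405,0],[-0.016,-0.0405,0],[-0.016,-0.0405,0],[-0.016,-0.0405,0],[-0.016,-0.0405,0],[-0.016,-0.0405,0],[0,0,0.034],[0,0,0.034],[0,0,0],[0,0,0]],"jaw":[1,1,1,1,1,1,1,1,1,1]}'; python3 w.py
python3 - <<'E'
from h import *
a=viewer.camera('side')['frame'][95:245,280:480]
cv2.imwrite('pics/d.png',cv2.resize(a,None,fx=3,fy=3,interpolation=2)[:,:,::-1])
E
```

```text
time_s: 2.7
ee_pos: [0.4581, -0.0096, 0.1695]
ee_rot: [[-0.94, 0.342, 0.001], [0.342, 0.94, 0.0], [-0.001, 0.001, -1.0]]
contact_force: [-0.5, -0.7, -0.1]
gripper_width: 0.0007
t 2.7 stand xyz mm [-86.8   1.8 169.5] yaw of y -19.97 z [ 0.001  0.    -1.   ] F stand [-0.2, -0.9, -0.1] w 0.0007
```

View pics/d.png

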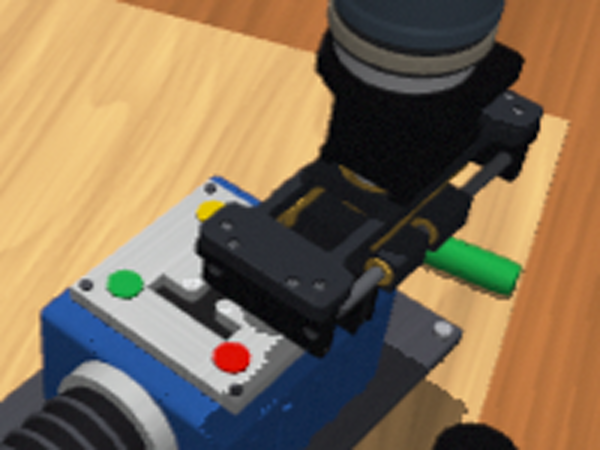

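The gripper hides the ball and fingers at this point; the body sits over the ball and the tags are still visible. Pushing +x, I'll check contact by force.

```bash
python3 -m crank '{"rot":[[0,0,0],[0,0,0],[0,0,0],[0,0,0],[0,0,0],[0,0,0],[0,0,0]],"offset":[[-0.006,0,0],[-0.006,0,0],[-0.006,0,0],[-0.005,0,0],[-0.004,0,0],[-0.003,0,0],[0,0,0]],"jaw":[1,1,1,1,1,1,1]}'; python3 w.py
python3 -m crank '{"rot":[[0,0,0],[0,0,0],[0,0,0],[0,0,0],[0,0,0]],"offset":[[-0.006,0,0],[-0.006,0,0],[-0.005,0,0],[-0.004,0,0],[0,0,0]],"jaw":[1,1,1,1,1]}'; python3 w.py
```

```text
time_s: 3.62
ee_pos: [0.4854, -0.0201, 0.1684]
ee_rot: [[-0.94, 0.342, -0.0], [0.342, 0.94, -0.0], [0.0, -0.0, -1.0]]
contact_force: [-1.2, 1.5, 0.5]
gripper_width: 0.0004
t 3.625 stand xyz mm [-57.5   1.3 168.4] yaw of y -19.99 z [-0. -0. -1.] F stand [-1.6, 1.0, 0.5] w 0.0004
time_s: 4.25
ee_pos: [0.5056, -0.0273, 0.1684]
ee_rot: [[-0.94, 0.342, 0.0], [0.342, 0.94, -0.0], [-0.0, -0.0, -1.0]]
contact_force: [-0.7, 0.1, 0.7]
gripper_width: 0.0006
t 4.25 stand xyz mm [-36.    1.4 168.4] yaw of y -20.0 z [ 0. -0. -1.] F stand [-0.7, -0.1, 0.7] w 0.0006
```

Nearly there, so I'm continuing in small steps until it stops against the wall.

```bash
for i in 1 2; do python3 -m crank '{"rot":[[0,0,0],[0,0,0]],"offset":[[-0.003,0,0],[0,0,0]],"jaw":[1,1]}'>/dev/null; python3 w.py; done; python3 -m crank '{"rot":[[0,0,0],[0,0,0]],"offset":[[-0.002,0,0],[0,0,0]],"jaw":[1,1]}'>/dev/null; python3 w.py
python3 - <<'E'
from h import *
a=viewer.camera('scene')['frame'][140:260,270:450]
cv2.imwrite('pics/e.png',cv2.resize(a,None,fx=4,fy=4,interpolation=2)[:,:,::-1])
E
```

```text
t 4.5 stand xyz mm [-33.4   1.4 168.5] yaw of y -19.99 z [ 0.  0. -1.] F stand [-1.1, 0.7, 1.2] w 0.0006
t 4.75 stand xyz mm [-30.2   1.5 168.5] yaw of y -19.99 z [ 0. -0. -1.] F stand [-0.2, 0.4, 0.1] w 0.0004
t 5.0 stand xyz mm [-28.3   1.5 168.5] yaw of y -19.99 z [ 0.  0. -1.] F stand [-1.3, -0.1, 1.0] w 0.0
```

View pics/e.png

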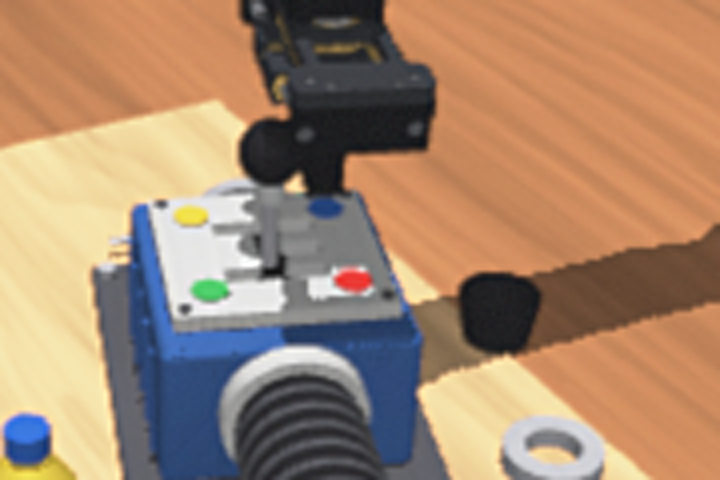

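The ball is at crop (267,150), i.e. scene (336.8,177.5), with the stem upright and the fingers behind it.

Run:
```python
from w import *
C=viewer.camera('scene')
for uv in [(336.5,177.5),(337,177.5)]:
    p=atz(C,uv,.18)[:2]-c; print(p@X,p@Y)
```

```text
0.004712898971935812 -0.0018282993498357715
0.003576362680878686 -0.0017068650217592063
```

Ball is in the cross channel. Moving around to its -y side.

```bash
python3 -m crank '{"rot":[[0,0,0],[0,0,0],[0,0,0],[0,0,0],[0,0,0],[0,0,0],[0,0,0],[0,0,0],[0,0,0]],"offset":[[0.012,0,0],[0.012,0,0],[0,-0.022,0],[0,-0.022,0],[0,-0.022,0],[-0.018,0,0],[-0.018,0,0],[-0.018,0,0],[0,0,0]],"jaw":[1,1,1,1,1,1,1,1,1]}'>/dev/null; python3 w.py
python3 -m crank '{"rot":[[0,0,0],[0,0,0],[0,0,0],[0,0,0],[0,0,0],[0,0,0],[0,0,0],[0,0,0],[0,0,0]],"offset":[[0,0.008,0],[0,0.007,0],[0,0.007,0],[0,0.006,0],[0,0.006,0],[0,0.006,0],[0,0.006,0],[0,0.005,0],[0,0,0]],"jaw":[1,1,1,1,1,1,1,1,1]}'>/dev/null; python3 w.py
python3 - <<'E'
from h import *
a=viewer.camera('scene')['frame'][140:260,270:450]
cv2.imwrite('pics/f.png',cv2.resize(a,None,fx=4,fy=4,interpolation=2)[:,:,::-1])
E
```

```text
t 6.225 stand xyz mm [  2.7 -63.6 168.5] yaw of y -19.94 z [ 0.001 -0.    -1.   ] F stand [-0.7, -0.1, -0.3] w 0.0001
t 7.35 stand xyz mm [  1.5 -12.9 168.5] yaw of y -19.94 z [ 0.  0. -1.] F stand [0.3, -0.7, 0.3] w 0.0006
```

View pics/f.png

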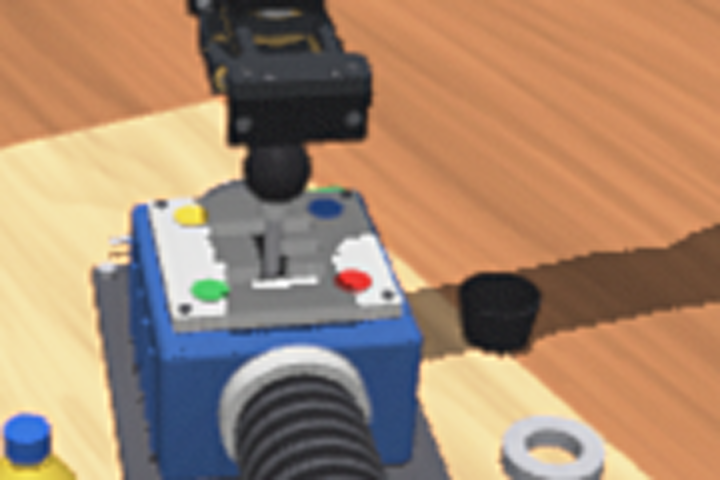

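The ball (crop 277,168) has moved toward the motor, about +y 20, and is pushed straight. Continuing to the lane wall.

```bash
python3 -m crank '{"rot":[[0,0,0],[0,0,0],[0,0,0],[0,0,0],[0,0,0],[0,0,0]],"offset":[[0,0.005,0],[0,0.004,0],[0,0.004,0],[0,0.003,0],[0,0.003,0],[0,0,0]],"jaw":[1,1,1,1,1,1]}'>/dev/null; python3 w.py
python3 - <<'E'
from w import *
C=viewer.camera('scene')
p=atz(C,(339.25,182),.179)[:2]-c; print(p@X,p@Y)
a=C['frame'][140:260,270:450]
cv2.imwrite('pics/g.png',cv2.resize(a,None,fx=4,fy=4,interpolation=2)[:,:,::-1])
E
```

```text
t 8.15 stand xyz mm [  1.4   5.9 168.5] yaw of y -19.96 z [-0.  0. -1.] F stand [-1.3, -0.3, 1.0] w 0.0005
0.001616997535546239 0.017911680550823938
```

View pics/g.png

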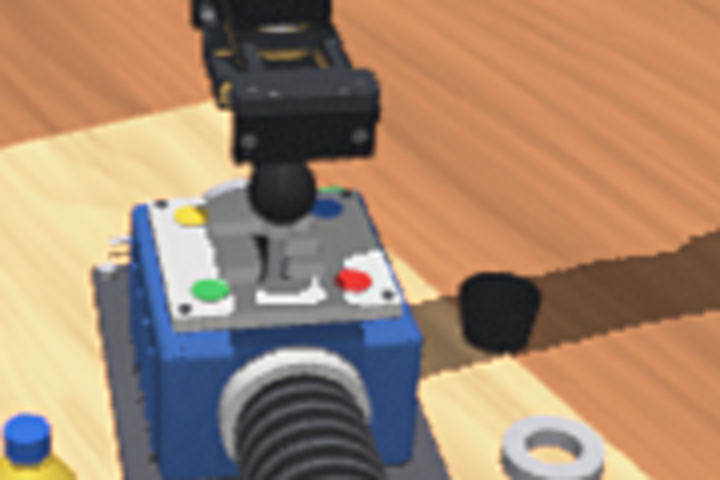

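The ball is at crop (283,190). It still has a few mm to go, so I'm pushing on until the wall resists.

```bash
python3 - <<'E'
from w import *
C=viewer.camera('scene')
p=atz(C,(340.75,187.5),.176)[:2]-c; print(p@X,p@Y)
E
for i in 1 2; do python3 -m crank '{"rot":[[0,0,0],[0,0,0]],"offset":[[0,0.002,0],[0,0,0]],"jaw":[1,1]}'>/dev/null; python3 w.py;done
for i in 1 2; do python3 -m crank '{"rot":[[0,0,0],[0,0,0]],"offset":[[0,0.001,0],[0,0,0]],"jaw":[1,1]}'>/dev/null; python3 w.py;done
```

```text
0.0014510005968411388 0.037647534275386675
t 8.5 stand xyz mm [  1.5   7.5 168.5] yaw of y -19.98 z [-0.  0. -1.] F stand [-1.0, -1.0, -0.6] w 0.0008
t 8.75 stand xyz mm [  1.5   9.6 168.5] yaw of y -19.97 z [-0.  0. -1.] F stand [-0.2, -1.0, -1.0] w 0.0003
t 9.0 stand xyz mm [  1.5  10.6 168.5] yaw of y -19.98 z [-0.  0. -1.] F stand [-0.0, -0.9, -0.2] w 0.0002
t 9.25 stand xyz mm [  1.5  11.6 168.5] yaw of y -19.98 z [ 0.  0. -1.] F stand [-0.4, -0.4, -0.3] w 0.0005
```

Ball is in the +y lane (about 43). Going round behind it (-x side) on the green lane.

```bash
python3 -m crank '{"rot":[[0,0,0],[0,0,0],[0,0,0],[0,0,0],[0,0,0],[0,0,0],[0,0,0],[0,0,0],[0,0,0],[0,0,0]],"offset":[[0,-0.015,0],[0,-0.015,0],[0.024,0,0],[0.024,0,0],[0.024,0,0],[0,0.02,0],[0,0.02,0],[0,0.021,0],[0,0,0],[0,0,0]],"jaw":[1,1,1,1,1,1,1,1,1,1]}'>/dev/null; python3 w.py
python3 -m crank '{"rot":[[0,0,0],[0,0,0],[0,0,0],[0,0,0],[0,0,0],[0,0,0],[0,0,0],[0,0,0],[0,0,0]],"offset":[[-0.008,0,0],[-0.008,0,0],[-0.008,0,0],[-0.006,0,0],[-0.006,0,0],[-0.006,0,0],[-0.006,0,0],[-0.006,0,0],[0,0,0]],"jaw":[1,1,1,1,1,1,1,1,1]}'>/dev/null; python3 w.py
python3 - <<'E'
from h import *
a=viewer.camera('scene')['frame'][140:260,270:450]
cv2.imwrite('pics/i.png',cv2.resize(a,None,fx=4,fy=4,interpolation=2)[:,:,::-1])
E
```

```text
t 10.5 stand xyz mm [-70.4  40.9 168.5] yaw of y -20.08 z [-0. -0. -1.] F stand [0.6, -0.2, -0.4] w 0.0004
t 11.625 stand xyz mm [-16.   42.5 168.5] yaw of y -20.0 z [ 0. -0. -1.] F stand [0.0, -0.3, 0.1] w -0.0001
```

View pics/i.png

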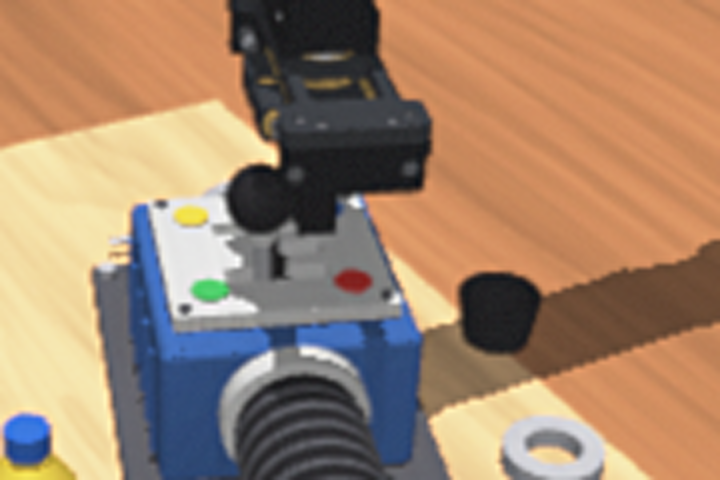

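The ball (crop 261,199) is heading into the green slot. Pushing home until firm resistance.

```bash
python3 -m crank '{"rot":[[0,0,0],[0,0,0],[0,0,0],[0,0,0],[0,0,0],[0,0,0]],"offset":[[-0.005,0,0],[-0.005,0,0],[-0.005,0,0],[-0.004,0,0],[-0.003,0,0],[0,0,0]],"jaw":[1,1,1,1,1,1]}'>/dev/null; python3 w.py
for i in 1 2 3 4 5 6 7 ; do python3 -m crank '{"rot":[[0,0,0],[0,0,0]],"offset":[[-0.001,0,0],[0,0,0]],"jaw":[1,1]}'>/dev/null; python3 w.py;done
```

```text
t 12.425 stand xyz mm [  6.3  41.9 168.6] yaw of y -20.02 z [ 0.001 -0.001 -1.   ] F stand [-1.1, -0.2, -1.2] w 0.0004
t 12.675 stand xyz mm [  6.7  42.1 168.6] yaw of y -20.0 z [ 0. -0. -1.] F stand [-1.5, -0.4, -1.1] w 0.0004
t 12.925 stand xyz mm [  7.6  42.3 168.5] yaw of y -19.99 z [-0. -0. -1.] F stand [-1.4, -0.9, -0.9] w 0.0005
t 13.175 stand xyz mm [  8.7  42.4 168.6] yaw of y -19.99 z [ 0. -0. -1.] F stand [-1.3, 0.1, -1.7] w 0.0002
t 13.425 stand xyz mm [  9.7  42.4 168.5] yaw of y -19.99 z [ 0. -0. -1.] F stand [0.1, -0.7, -1.3] w 0.0005
t 13.675 stand xyz mm [ 10.6  42.5 168.5] yaw of y -19.99 z [ 0.  0. -1.] F stand [-1.7, 0.4, -0.7] w 0.0003
t 13.925 stand xyz mm [ 11.5  42.5 168.5] yaw of y -19.99 z [-0.  0. -1.] F stand [-1.9, -0.9, -0.9] w 0.0004
t 14.175 stand xyz mm [ 12.1  42.5 168.4] yaw of y -19.98 z [-0.001  0.    -1.   ] F stand [-2.7, -1.2, -1.0] w 0.0005
```

```bash
for i in 1 2 3 4; do python3 -m crank '{"rot":[[0,0,0],[0,0,0]],"offset":[[-0.001,0,0],[0,0,0]],"jaw":[1,1]}'>/dev/null; python3 w.py;done
```

```text
t 14.425 stand xyz mm [ 12.7  42.5 168.2] yaw of y -19.98 z [-0.002  0.001 -1.   ] F stand [-3.9, -1.4, -0.5] w 0.0002
t 14.675 stand xyz mm [ 13.   42.5 168.1] yaw of y -19.97 z [-0.003  0.001 -1.   ] F stand [-7.1, -0.8, 0.9] w 0.0004
t 14.925 stand xyz mm [ 13.3  42.5 168.1] yaw of y -19.96 z [-0.005  0.001 -1.   ] F stand [-8.3, -1.3, 2.1] w 0.0007
t 15.175 stand xyz mm [ 13.6  42.5 168. ] yaw of y -19.96 z [-0.007  0.002 -1.   ] F stand [-10.1, -1.0, 3.6] w 0.0003
```

Firm stop: the force rises to 10 N with no further travel. Now backing off, lifting clear and verifying.

```bash
python3 -m crank '{"rot":[[0,0,0],[0,0,0],[0,0,0],[0,0,0],[0,0,0],[0,0,0],[0,0,0],[0,0,0],[0,0,0],[0,0,0]],"offset":[[0.02,0,0],[0.03,0,0],[0.04,0,0],[0,0,-0.05],[0,0,-0.05],[0.02,0.05,0],[0.02,0.05,0],[0,0.05,0],[0,0.05,0],[0,0,0]],"jaw":[1,1,1,1,1,1,1,1,1,1]}'>/dev/null; python3 w.py
python3 - <<'E'
from w import *
C={n:viewer.camera(n) for n in('scene','side')}
B={'scene':(315,170,345,205),'side':(290,130,345,190)}
r=[]
for n in C:
    ce,s=blob(C[n],(0,0,0),(180,255,45),B[n]);p=atz(C[n],ce,.169)[:2]-c;print(n,ce,s,p@X,p@Y);r.append(ray(C[n],ce))
t=tri(r);print('ball stand',(t[:2]-c)@X,(t[:2]-c)@Y,t[2])
a=C['side']['frame'][110:260,260:460];b=C['scene']['frame'][140:260,270:430]
cv2.imwrite('pics/j.png',np.vstack([cv2.resize(x,(400,300),interpolation=2) for x in(a,b)])[:,:,::-1])
E
```

```text
t 16.425 stand xyz mm [-113.7  248.   269.1] yaw of y -19.61 z [ 0.005  0.003 -1.   ] F stand [0.7, -0.8, -0.6] w 0.0001
scene [322.12977099 193.74045802] [315 185  15  16 131] 0.044334682212836006 0.0482860511007745
side [326.37062937 178.14452214] [290 146  55  44 858] 0.01953295170845438 0.053164184259832055
ball stand 0.03752517834823463 0.03336645254748674 0.1524168083591318
```

View pics/j.png

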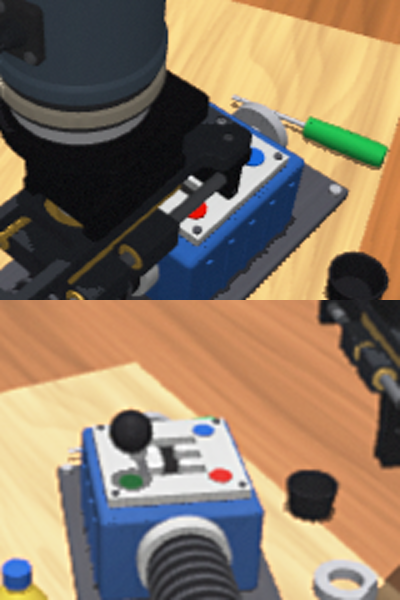

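The scene view shows the ball at about (322,192), over the green tag, with the stem at the far end of the slot. The arm blocks the side view, so I'm moving it away for one cross-check.

```bash
python3 -m crank '{"rot":[[0,0,0],[0,0,0],[0,0,0],[0,0,0],[0,0,0],[0,0,0],[0,0,0],[0,0,0]],"offset":[[0.01,0.05,0],[0.01,0.05,0],[0.01,0.05,0],[0.01,0.05,0],[0.01,0.05,0],[0.01,0.05,0],[0,0,0],[0,0,0]],"jaw":[1,1,1,1,1,1,1,1]}'>/dev/null; python3 w.py
python3 - <<'E'
from w import *
C=viewer.camera('side')
for n in ['side']:
    ce,s=blob(C,(0,0,0),(180,255,45),(290,140,345,190));p=atz(C,ce,.169)[:2]-c;print(n,ce,s,p@X,p@Y)
    S=viewer.camera('scene');t=tri([ray(C,ce),ray(S,(322.4,192.4))]);print('ball stand',(t[:2]-c)@X,(t[:2]-c)@Y,t[2])
cv2.imwrite('pics/k.png',cv2.resize(C['frame'][110:260,260:460],(800,600),interpolation=2)[:,:,::-1])
E
```

```text
t 17.525 stand xyz mm [-171.7  541.1  268.8] yaw of y -20.11 z [ 0.001 -0.001 -1.   ] F stand [0.1, -0.6, -0.5] w 0.0003Traceback (most recent call last):
  File "<stdin>", line 4, in <module>
  File "h.py", line 16, in blob
    n,l,s,ce=cv2.connectedComponentsWithStats(k);i=1+np.argmax(s[1:,4]);return ce[i],s[i]
                                                     ~~~~~~~~~^^^^^^^^^
    return _wrapfunc(a, 'argmax', axis=axis, out=out, **kwds)
    return bound(*args, **kwds)
ValueError: attempt to get argmax of an empty sequence
```

The arm is now in front of the side camera, so I'm moving back toward the start pose.

```bash
python3 -m crank '{"rot":[[0,0,0],[0,0,0],[0,0,0],[0,0,0],[0,0,0],[0,0,0],[0,0,0],[0,0,0],[0,0,0]],"offset":[[0.05,0.003,0],[0.05,0.003,0],[0.05,0.003,0],[0.05,0.003,0],[0.05,0.003,0],[0.05,0.003,0],[0.05,0.003,0],[0,0,0],[0,0,0]],"jaw":[1,1,1,1,1,1,1,1,1]}'>/dev/null; python3 w.py
python3 - <<'E'
from w import *
C=viewer.camera('side')
cv2.imwrite('pics/k.png',cv2.resize(C['frame'][110:260,260:460],(800,600),interpolation=2)[:,:,::-1])
ce,s=blob(C,(0,0,0),(180,255,45),(290,140,350,195));p=atz(C,ce,.169)[:2]-c;print(ce,s,p@X,p@Y)
S=viewer.camera('scene');t=tri([ray(C,ce),ray(S,(322.4,192.4))]);print('ball stand',(t[:2]-c)@X,(t[:2]-c)@Y,t[2])
E
```

```text
t 18.7 stand xyz mm [-521.2  562.8  269.4] yaw of y -20.12 z [ 0.002  0.    -1.   ] F stand [0.5, 0.4, 0.6] w 0.0004
[321.7109375  168.65885417] [311 158  22  22 384] 0.04050590618454673 0.04204095973920386
ball stand 0.042331130363670644 0.040035008985278224 0.16698231817066278
```

View pics/k.png

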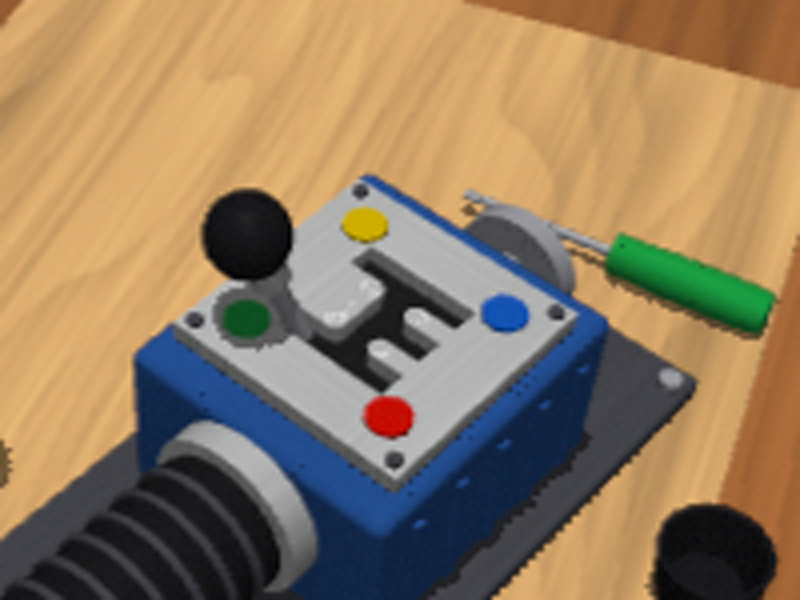

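The ball is home at the green end (stand 41, 41, height 167 mm; crop 247,235), down, and its shadow falls on the green tag.

```bash
python3 -c "
from station import robot
print(robot.hand_in())"
```

```text
the job is handed in; nothing more can be done
None
```

The lever is home in the green slot, the far slot on the motor side, and the job was handed in at about 19 s of the 48 s allowed. I pushed it with closed fingers only: out of the stub, across the cross channel, then along the lane. It did not enter any other tagged slot in any picture or position reading I took.

- **Pushed home:** the ball stopped firmly at the end of the slot, with about 10 N of resistance and almost no further travel.
- **Final position:** with the arm well clear, the two cameras together put the ball at x = 42, y = 40 mm and 167 mm high, against the stated 40, 41 and 169 mm. That is within the calibration error and shows it is not pulled up.
- **Surroundings:** I saw no sign of anything moved. The screwdriver and cap were still in place in the last picture, and the bearing and part of the glue bottle in the one before. I did not re-measure any of them.
- **Disagreements:** the first final check disagreed, because the arm was blocking the side camera. A second try also failed for the same reason; the third view was clear. Forces in the cross channel were too close to sensor noise to show contact, so I judged that stage by position instead.

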